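# Complete the pinwheel layer of transport cases on a lab pallet

### The arm

A 6-joint arm with a two-finger parallel gripper is mounted at the origin on the work surface. World frame = base frame: x ahead of the robot, y to its left, z up, the work surface at z = 0. Lengths are in m, angles in rad, forces in N, time in s.
With the tool pointing down it reaches from about 0.35 to 0.725 m from the base axis. Payload 6 kg.
Tool frame: the origin (TCP) lies on the centre line of the jaws, within the pads' length; the fingertips stand 22 mm ahead of it and the grasp point (between the pads) lies 3 mm ahead of it (robot.tcp_to_tips is the distance from the TCP to the fingertips, in m); z points along the fingers, x is the direction in which the jaws open and shut, and the axes are right-handed (so a half turn about z gives the same grasp; the last joint's range is limited). The gripper opens to 85 mm and grips with 20 to 120 N. Pads are 22 mm wide; open, the fingers measure 114 mm over their backs; the gripper's body (76 mm by 85 mm) begins 54 mm behind the grasp point. The pads swing forward as they close: fully open they stand 13 mm farther back than shut.
Start: joints at [1.542, 0.04, 0.085, 0, -1.615, -0.334], TCP at [0.213, 0.561, 0.253] pointing down, gripper open.
Joint ranges: [-2.56, 2.56], [-1.29, 2.01], [-1.08, 1.49], [-3.29, 1.98], [-2.81, -0.18], [-2.99, 2.99]. Speed limits (rad/s): [2.57, 2.57, 3.01, 3.14, 3.14, 3.14].

### API

Orientations are given as a unit quaternion [w, x, y, z].
In Python, from cell import readout, grab_frame, robot, outline_of gives the robot as it stands.
- The arm moves only by the shell command python3 -m inch 'ROWS' [FORCE]. ROWS is JSON, a list of rows, each an object of numbers: "jaw": the finger opening in m, from 0 to 0.0854; "x", "y", "z": the shift along the tool's x, y, z in m; "spin": the turn about the tool's z in rad. In form: [{"jaw": .., "x": .., "y": .., "z": .., "spin": ..}, ...]. A call has 1 to 5 rows; each row shifts and turns the commanded pose from where the row before left it, along the tool's axes as they then stand; what a row does not reach is not made up. A row lasts 1/10 s, in which the tool goes at most 50 mm and 8.59 degrees, less where a joint would pass 70% of its speed; a pose out of reach is approached as far as the arm can. A call with a gripper value outside its range is refused whole. The fingers move at their own pace and stop on an object; FORCE is the grip in N (left out, the last holds). Time passes only in rows, so rows that do not move let the fingers close. It gives the time, the measured TCP pose, the force and the opening at its end, in the units of the state.
- readout.get_obs(): the state, without advancing time (a new reading comes with each control period).
- grab_frame(name): name is "scene" or "top" or "wrist"; returns a dict with "frame" (384x512x3 uint8, red, green, blue), "range_z" (384x512 float32, m along the optical axis (not along the pixel's ray), 0 where there is no reading), "fx", "fy", "cx", "cy" (pixels), "k1" (the pictures are not rectified: a ray, as slopes to the right and down, at radius r is drawn at 1 + k1 r^2 times it, then the intrinsics apply), "rvec" (rotation vector, rad) and "tvec" (3), from world to camera coordinates, as OpenCV has them. Camera axes: x right, y down, z forward; pixel columns grow to the right and rows downward; lengths in m; the calibration is good to about 2 mm. A picture is of the moment at which its call begins.
- robot.hand_in(): hands the job in, once; it reports no verdict.
Trained networks look in the newest picture that a camera, given by its name, has taken for a name from the list of things; names that differ only in an ending like _2 or _b are one class to them, and where a whole thing is asked for, a point or a joint stands for the part that bears it (a point fixed in the world has none). Each returns a list of dicts, best first, with "p" (0 to 1); they miss things now and then, are a little off and sometimes report something else, mostly with a low value. They report only what shows in the picture. A call takes as long as a camera call. They do not tell look-alikes from the thing itself.
- outline_of(camera, query): "pixels" (384x512 bool, what is visible of it) and "centre" ([column, row] in pixels, amid what is visible of it).
The state is a dict: "time_s": time; "q": joint angles; "qvel": joint speeds; "joint_torque": joint torques, N m; "tcp_pos": TCP position; "tool_rot": TCP orientation; "ft_force": force on the tool from outside, world axes, zero at the start; "moment": the same for the moment, N m; "finger_gap": finger opening in m.
Only numpy, scipy, OpenCV 4.12 (cv2) and the standard library are available. Lean on these libraries where they do the work, as an engineer would, in place of code of your own. Each camera call takes 0.05 s, during which the arm holds its last target.

### The job

Complete the layer of sample-transport cases on the small blue pallet: take the two loose cases that are as long as the two already strapped on it and set them, upright, on its two empty corners, each flush with the pallet's edges there, so that the four run round like a pinwheel, each turned a quarter turn from its neighbours with a square gap in the middle. The loose short case is not wanted; put the cases down, do not drop them.

Things in the scene. Friction and masses are not known exactly. Their poses are not given: they have to be found in the camera images.
- place_1 (a point): Centre of one empty place, on the deck top of the fixed blue pallet (190 x 190 mm, deck 30 mm above the table, any yaw); z up. A case here lies with its 110 mm side along this x, flush with the pallet edges at +x and +y. Two like cases, strapped on immovably, are centred from here at (-80,-124) mm, long along x, and (22,-102) mm, long along y; their bars' tops are 116 mm above the table.
- place_2 (a point): Centre of the other empty place, on the deck top, 102 mm towards -x and 22 mm towards -y from place_1; same axes as place_1. A case here lies with its 110 mm side along this y, flush with the pallet edges at -x and +y. Full, the four places have 14 mm gaps between neighbours and a 58 mm square hole in the middle. Either case may go to either place, either way round.
- case_a_mid (a point): Loose rigid sample-transport case, 110 mm long (x), 66 wide (y), white, lid top 50 mm up; mid-lid a grey grip bar 44 long (x), 22 wide (y), 36 high: 86 mm high in all. 0.28-0.56 kg. Stands on the table, any yaw; a half turn changes nothing. This point: its centre, 43 mm above its underside; z up.
- case_b_mid (a point): Second loose case, the same: 110 mm long (x), 66 wide (y), white, lid top 50 mm up; mid-lid a grey grip bar 44 long (x), 22 wide (y), 36 high: 86 mm high in all. 0.28-0.56 kg. Stands on the table, any yaw; a half turn changes nothing. This point: its centre, 43 mm above its underside; z up. (A third, like it but only 70 mm long, is not wanted.)
Things that resemble listed ones, but are neither listed nor needed, are in the scene too. Leave any orange, pink or yellow look-alike of the part that bears case_b_mid alone.

How it is judged:
By the outcome, as a careful person would: the job done as asked, in the order asked, and still so for the second after the job is handed in, with the robot touching nothing.
It also fails if it takes over 54 s, if anything falls off the work surface, if the arm or the gripper's body presses on something with over 40 N, if the wrist force passes 120 N, or if a joint passes its speed limit or range.

## Working session

There is one attempt and no reset: what is moved stays moved. The work goes in short steps, Python scripts to look and compute and a shell command to move; the robot and the scene stay as the last step left them, time stands still between calls to the robot, and variables do not carry over. Pictures are saved under pics/ and viewed, and the job is handed in when it is done.

```bash
mkdir -p pics; ls; cat > h.py <<'E'
import numpy as np, cv2
from cell import readout, grab_frame, robot, outline_of
def save(f,name): cv2.imwrite('pics/'+name, f[:,:,::-1])
def cloud(d):
    # world points per pixel
    H,W=d['range_z'].shape
    u,v=np.meshgrid(np.arange(W),np.arange(H))
    K=np.array([[d['fx'],0,d['cx']],[0,d['fy'],d['cy']],[0,0,1]])
    pts=np.stack([u,v],-1).reshape(-1,1,2).astype(float)
    n=cv2.undistortPoints(pts,K,np.array([d['k1'],0,0,0,0.])).reshape(H,W,2)
    z=d['range_z']
    P=np.stack([n[...,0]*z,n[...,1]*z,z],-1)
    R=cv2.Rodrigues(np.array(d['rvec'],float))[0]
    return (P-np.array(d['tvec']).ravel())@R
E
python3 - <<'E'
from h import *
print(readout.get_obs())
for c in ['scene','top']:
    d=grab_frame(c); save(d['frame'],c+'0.png'); np.savez(c+'0.npz',**d)
    for q in ['case_a_mid']:
        for o in outline_of(c,q): print(c,q,o['p'],o['centre'],o['pixels'].sum())
E
```

```text
pics
{'time_s': 0.0, 'q': array([ 1.54170742e+00,  4.08218263e-02,  8.37568089e-02, -4.59559768e-04,
       -1.61550595e+00, -3.33698734e-01]), 'qvel': array([ 0.00079179,  0.00056383, -0.00039488,  0.00107425, -0.00036775,
        0.0009188 ]), 'joint_torque': array([-1.30412550e-04, -3.68202317e+01,  3.47402287e+01,  6.93209499e+00,
       -5.60773420e-03, -6.61231923e-06]), 'tcp_pos': array([0.21274839, 0.56068889, 0.25224425]), 'tool_rot': array([-7.10047566e-04, -5.67950912e-01,  8.23061918e-01, -5.79543603e-04]), 'ft_force': array([ 0.04845615, -0.30848689,  0.43480051]), 'moment': array([-0.06407737,  0.00159266,  0.0012432 ]), 'finger_gap': 0.08526725534156453}
scene case_a_mid 0.96 [145.2, 273.2] 2656
top case_a_mid 0.69 [391.9, 243.8] 2242
```

View pics/scene0.png

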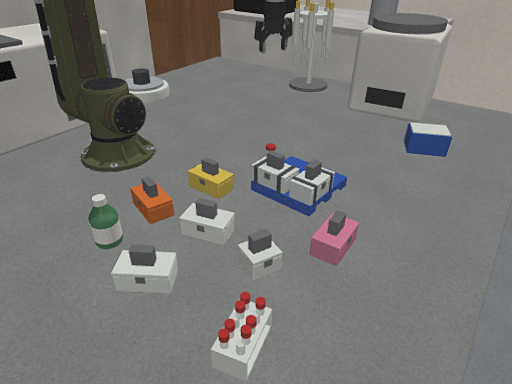

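View pics/top0.png

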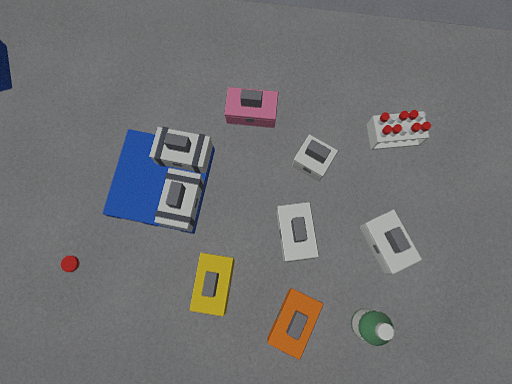

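The top view shows the pallet at about (160,180), with strapped cases at (182,148) and (178,200). The white loose cases are at (297,231), (391,243) and (316,156). The yellow, orange and pink look-alikes are at (212,284), (295,323) and (252,106). The first two white ones look long and the third short; I'll check their lengths next.

```bash
cat >> h.py <<'E'
def rect(P,m):
    p=P[m][:,:2].astype(np.float32)
    (c,s,a)=cv2.minAreaRect(p*1000)
    if s[0]<s[1]: s=(s[1],s[0]); a+=90
    return np.array(c)/1000,np.array(s),a
E
python3 - <<'E'
from h import *
d=dict(np.load('top0.npz')); P=cloud(d); f=d['frame']
hsv=cv2.cvtColor(f,cv2.COLOR_RGB2HSV)
def comp(mask,seed):
    n,l=cv2.connectedComponents(mask.astype(np.uint8)); return l==l[seed[1],seed[0]]
z=P[...,2]; print('table',np.median(z))
from numpy import *
for nm,s in dict(A=(285,231),B=(380,243),S=(305,150),s1=(167,160),s2=(185,215),Y=(212,265)).items():
    m=comp((abs(z-z[s[1],s[0]])<.006),s); m=cv2.morphologyEx(m.astype(uint8),cv2.MORPH_OPEN,ones((3,3)))>0
    print(nm,m.sum(),median(z[m]),rect(P,m))
for nm,s in dict(A=(299,228),B=(399,240),S=(318,152),s1=(179,142),s2=(176,193)).items():
    w=zeros(z.shape,bool); w[s[1]-25:s[1]+25,s[0]-25:s[0]+25]=1
    m=w&(z>.075)&(z<.1)
    print('bar',nm,m.sum(),median(z[m]),rect(P,m),z[w].max())
blue=(hsv[...,0]>105)&(hsv[...,0]<130)&(hsv[...,1]>150); blue[:,:90]=0
m=blue&(abs(z-.03)<.006)
print('pallet',m.sum(),median(z[m]),rect(P,m))
b=P[m]; c,s,a=rect(P,m); print(cv2.boxPoints((tuple(map(float,c*1000)),tuple(map(float,s)),float(a))))
w=P[255:272,60:80]; print('red',w[...,2].max(), w[8,9])
cv2.imwrite('pics/crop0.png',cv2.resize(f[120:280,80:430,::-1],None,fx=2.2,fy=2.2,interpolation=cv2.INTER_CUBIC))
E
```

```text
table 0.0002601675808353589
A 1544 0.049885218374853754 (array([ 0.48776367, -0.12926233]), array([110.2151413 ,  66.26190948]), 14.835591316223145)
B 1488 0.04978392731721726 (array([ 0.49142465, -0.31650879]), array([108.90568542,  68.46368408]), 31.58513069152832)
S 682 0.049869904111579225 (array([ 0.64863342, -0.15080179]), array([69.87508392, 67.58799744]), 65.86249542236328)
s1 1379 0.08018027633077864 (array([0.62160925, 0.12281656]), array([110.40856934,  68.78387451]), 85.78506469726562)
s2 1562 0.08029315294873302 (array([0.51851056, 0.10852501]), array([109.94445801,  68.59648132]), 175.77310180664062)
Y 1712 0.04996418356727668 (array([0.36678174, 0.0234159 ]), array([110.16376495,  68.52533722]), 178.78289794921875)
bar A 288 0.08567677457323103 (array([ 0.48766629, -0.12940427]), array([43.94086838, 22.43205452]), 14.691972732543945) 0.7673474907640033
bar B 324 0.08571176625619079 (array([ 0.49118869, -0.31707565]), array([43.99370193, 23.20926094]), 32.207664489746094) 0.7673474907640033
bar S 272 0.08551319231913479 (array([ 0.64902502, -0.15109323]), array([43.73818207, 21.96452332]), 65.87530517578125) 0.7673474907640033
bar s1 1293 0.0803602263073645 (array([0.62166119, 0.12304047]), array([109.91650391,  68.8824234 ]), 85.59066009521484) 0.7673474907640033
bar s2 1322 0.08035127716851606 (array([0.52330927, 0.10837195]), array([100.78620148,  68.14516449]), 175.38153839111328) 0.7673474907640033
pallet 3919 0.029918839420653758 (array([0.56319214, 0.16730536]), array([191.01269531, 190.31617737]), 175.59722900390625)
[[651.1116   65.09632]
 [665.7217  254.85089]
 [475.2727  269.5144 ]
 [460.6626   79.75983]]
red 0.7673474907640033 [0.36953645 0.32094811 0.01171831]
```

View pics/crop0.png

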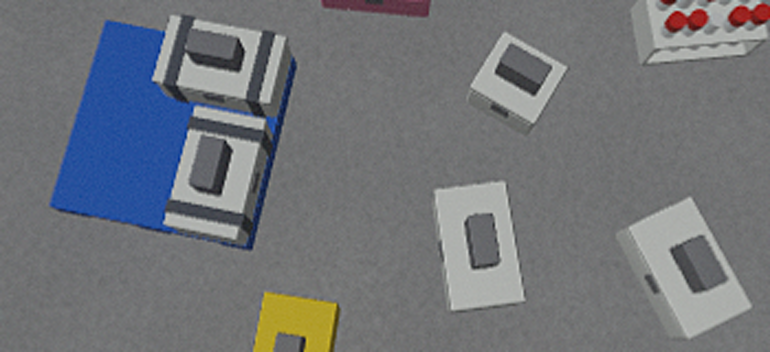

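The crop confirms the two wanted cases: A at (297,231) measures 110×66 mm and B at (391,243) measures 109×68 mm. Both are white and unstrapped. The one at (316,156) is 70 mm long, so it is the unwanted short case. The pallet rectangle and the two strapped cases agree to within 0.5 mm: centre (0.563,0.1673), yaw −4.4°.

```bash
cat >> h.py <<'E'
from scipy.spatial.transform import Rotation as Ro
def pose():
    o=readout.get_obs(); w,x,y,z=o['tool_rot']; return np.array(o['tcp_pos']),Ro.from_quat([x,y,z,w]).as_matrix(),o
psi=-4.4
C=np.array([.5630,.1673])
def rot(a): a=np.radians(a); return np.array([[np.cos(a),-np.sin(a)],[np.sin(a),np.cos(a)]])
PL1=C+rot(psi)@[.040,.062]; PL2=C+rot(psi)@[-.062,.040]
def plan(x,y,z,yaw=None,turn=None,step=.045):
    """rows: shift in tool axes at start of row, then spin. yaw: deg of tool x (world)"""
    p,R,o=pose(); y0=np.degrees(np.arctan2(R[1,0],R[0,0]))
    dy=0 if yaw is None else (yaw-y0+180)%360-180
    if turn is not None and dy*turn<0: dy+=360*np.sign(turn)
    D=np.array([x,y,z])-p
    n=int(max(np.ceil(np.linalg.norm(D)/step),np.ceil(abs(dy)/8.5),1))
    print('t',round(o['time_s'],2),'p',p.round(4),'yaw',y0.round(2),'q6',o['q'][5].round(2),'D',D.round(4),'dyaw',round(dy,2),'n',n)
    s=-np.radians(dy)/n
    for i in range(n):
        a=np.radians(y0+dy/n*i); c,sn=np.cos(a),np.sin(a)
        d=D/n
        v=np.array([c*d[0]+sn*d[1], sn*d[0]-c*d[1], -d[2]])
        print(i,'{"x":%.4f,"y":%.4f,"z":%.4f,"spin":%.4f}'%(*v,s))
E
python3 -c "
from h import *
print(PL1,PL2,robot.tcp_to_tips); plan(.4877,-.1293,.2,104.7,turn=-1)"
```

```text
[0.60763869 0.22604851] [0.50425149 0.21193869] 0.022
t 0.2 p [0.2128 0.5608 0.2527] yaw -110.79 q6 -0.33 D [ 0.2749 -0.6901 -0.0527] dyaw -144.51 n 18
0 {"x":0.0304,"y":-0.0279,"z":0.0029,"spin":0.1401}
1 {"x":0.0262,"y":-0.0319,"z":0.0029,"spin":0.1401}
2 {"x":0.0215,"y":-0.0352,"z":0.0029,"spin":0.1401}
3 {"x":0.0164,"y":-0.0379,"z":0.0029,"spin":0.1401}
4 {"x":0.0109,"y":-0.0398,"z":0.0029,"spin":0.1401}
5 {"x":0.0053,"y":-0.0409,"z":0.0029,"spin":0.1401}
6 {"x":-0.0005,"y":-0.0413,"z":0.0029,"spin":0.1401}
7 {"x":-0.0062,"y":-0.0408,"z":0.0029,"spin":0.1401}
8 {"x":-0.0119,"y":-0.0395,"z":0.0029,"spin":0.1401}
9 {"x":-0.0173,"y":-0.0375,"z":0.0029,"spin":0.1401}
10 {"x":-0.0223,"y":-0.0347,"z":0.0029,"spin":0.1401}
11 {"x":-0.0270,"y":-0.0312,"z":0.0029,"spin":0.1401}
12 {"x":-0.0311,"y":-0.0272,"z":0.0029,"spin":0.1401}
13 {"x":-0.0346,"y":-0.0226,"z":0.0029,"spin":0.1401}
14 {"x":-0.0374,"y":-0.0175,"z":0.0029,"spin":0.1401}
15 {"x":-0.0395,"y":-0.0121,"z":0.0029,"spin":0.1401}
16 {"x":-0.0408,"y":-0.0065,"z":0.0029,"spin":0.1401}
17 {"x":-0.0413,"y":-0.0007,"z":0.0029,"spin":0.1401}
```

```bash
python3 -m inch '[{"x":0.030,"y":-0.028,"z":0.003,"spin":0.14},{"x":0.026,"y":-0.032,"z":0.003,"spin":0.14},{"x":0.0215,"y":-0.035,"z":0.003,"spin":0.14},{"x":0.0165,"y":-0.038,"z":0.003,"spin":0.14},{"x":0.011,"y":-0.040,"z":0.003,"spin":0.14}]'
python3 -m inch '[{"x":0.005,"y":-0.041,"z":0.003,"spin":0.14},{"x":0,"y":-0.041,"z":0.003,"spin":0.14},{"x":-0.006,"y":-0.041,"z":0.003,"spin":0.14},{"x":-0.012,"y":-0.0395,"z":0.003,"spin":0.14},{"x":-0.017,"y":-0.0375,"z":0.003,"spin":0.14}]'
python3 -c "
from h import *
plan(.4877,-.1293,.2,104.7,turn=-1)"
```

```text
t 0.2 p [0.2128 0.5608 0.2527] yaw -110.79 q6 -0.33 D [ 0.2749 -0.6901 -0.0527] dyaw -144.51 n 18
0 {"x":0.0304,"y":-0.0279,"z":0.0029,"spin":0.1401}
1 {"x":0.0262,"y":-0.0319,"z":0.0029,"spin":0.1401}
2 {"x":0.0215,"y":-0.0352,"z":0.0029,"spin":0.1401}
3 {"x":0.0164,"y":-0.0379,"z":0.0029,"spin":0.1401}
4 {"x":0.0109,"y":-0.0398,"z":0.0029,"spin":0.1401}
5 {"x":0.0053,"y":-0.0409,"z":0.0029,"spin":0.1401}
6 {"x":-0.0005,"y":-0.0413,"z":0.0029,"spin":0.1401}
7 {"x":-0.0062,"y":-0.0408,"z":0.0029,"spin":0.1401}
8 {"x":-0.0119,"y":-0.0395,"z":0.0029,"spin":0.1401}
9 {"x":-0.0173,"y":-0.0375,"z":0.0029,"spin":0.1401}
10 {"x":-0.0223,"y":-0.0347,"z":0.0029,"spin":0.1401}
11 {"x":-0.0270,"y":-0.0312,"z":0.0029,"spin":0.1401}
12 {"x":-0.0311,"y":-0.0272,"z":0.0029,"spin":0.1401}
13 {"x":-0.0346,"y":-0.0226,"z":0.0029,"spin":0.1401}
14 {"x":-0.0374,"y":-0.0175,"z":0.0029,"spin":0.1401}
15 {"x":-0.0395,"y":-0.0121,"z":0.0029,"spin":0.1401}
16 {"x":-0.0408,"y":-0.0065,"z":0.0029,"spin":0.1401}
17 {"x":-0.0413,"y":-0.0007,"z":0.0029,"spin":0.1401}schema error: expected keys jaw, x, y, z, spin
schema error: expected keys jaw, x, y, z, spin
```

```bash
python3 -m inch '[{"jaw":0.06,"x":0.030,"y":-0.028,"z":0.003,"spin":0.14},{"jaw":0.06,"x":0.026,"y":-0.032,"z":0.003,"spin":0.14},{"jaw":0.06,"x":0.0215,"y":-0.035,"z":0.003,"spin":0.14},{"jaw":0.06,"x":0.0165,"y":-0.038,"z":0.003,"spin":0.14},{"jaw":0.06,"x":0.011,"y":-0.040,"z":0.003,"spin":0.14}]' 40
python3 -m inch '[{"jaw":0.06,"x":0.005,"y":-0.041,"z":0.003,"spin":0.14},{"jaw":0.06,"x":0,"y":-0.041,"z":0.003,"spin":0.14},{"jaw":0.06,"x":-0.006,"y":-0.041,"z":0.003,"spin":0.14},{"jaw":0.06,"x":-0.012,"y":-0.0395,"z":0.003,"spin":0.14},{"jaw":0.06,"x":-0.017,"y":-0.0375,"z":0.003,"spin":0.14}]'
python3 -c "
from h import *
plan(.4877,-.1293,.2,104.7,turn=-1)"
```

```text
time_s: 0.7
tcp_pos: [0.29, 0.3679, 0.238]
tool_rot: [-0.0, -0.249, 0.969, 0.0]
ft_force: [0.5, 0.7, 1.0]
finger_gap: 0.0603
time_s: 1.2
tcp_pos: [0.3658, 0.1762, 0.2233]
tool_rot: [0.0, 0.098, 0.995, 0.0]
ft_force: [1.0, 0.1, -0.5]
finger_gap: 0.0599
t 1.2 p [0.3658 0.1762 0.2233] yaw 168.7 q6 -1.15 D [ 0.1219 -0.3055 -0.0233] dyaw -64.0 n 8
0 {"x":-0.0224,"y":-0.0345,"z":0.0029,"spin":0.1396}
1 {"x":-0.0270,"y":-0.0310,"z":0.0029,"spin":0.1396}
2 {"x":-0.0311,"y":-0.0269,"z":0.0029,"spin":0.1396}
3 {"x":-0.0345,"y":-0.0224,"z":0.0029,"spin":0.1396}
4 {"x":-0.0373,"y":-0.0173,"z":0.0029,"spin":0.1396}
5 {"x":-0.0393,"y":-0.0120,"z":0.0029,"spin":0.1396}
6 {"x":-0.0406,"y":-0.0064,"z":0.0029,"spin":0.1396}
7 {"x":-0.0411,"y":-0.0007,"z":0.0029,"spin":0.1396}
```

```bash
python3 -m inch '[{"jaw":0.06,"x":-0.0225,"y":-0.0345,"z":0.003,"spin":0.14},{"jaw":0.06,"x":-0.027,"y":-0.031,"z":0.003,"spin":0.14},{"jaw":0.06,"x":-0.031,"y":-0.027,"z":0.003,"spin":0.14},{"jaw":0.06,"x":-0.0345,"y":-0.0225,"z":0.003,"spin":0.14},{"jaw":0.06,"x":-0.037,"y":-0.017,"z":0.003,"spin":0.14}]' 
python3 -m inch '[{"jaw":0.06,"x":-0.0395,"y":-0.012,"z":0.003,"spin":0.14},{"jaw":0.06,"x":-0.0405,"y":-0.0065,"z":0.003,"spin":0.14},{"jaw":0.06,"x":-0.041,"y":-0.0005,"z":0.003,"spin":0.1365},{"jaw":0.06,"x":0,"y":0,"z":0,"spin":0}]'
python3 - <<'E'
from h import *
d=grab_frame('wrist'); save(d['frame'],'w1.png'); P=cloud(d); z=P[...,2]
near=np.hypot(P[...,0]-.4877,P[...,1]+.1293)<.08
m=near&(d['range_z']>0)&(abs(z-.086)<.004); print(m.sum(),rect(P,m),np.median(z[m]))
m=near&(d['range_z']>0)&(abs(z-.05)<.004); print(m.sum(),rect(P,m))
plan(.4877,-.1293,.078,104.7)
E
```

```text
time_s: 1.7
tcp_pos: [0.4429, -0.0143, 0.2083]
tool_rot: [0.0, 0.434, 0.901, 0.0]
ft_force: [0.1, 0.9, -0.4]
finger_gap: 0.0602
time_s: 2.1
tcp_pos: [0.4888, -0.1305, 0.1977]
tool_rot: [-0.001, 0.612, 0.791, -0.001]
ft_force: [0.3, -0.4, -1.4]
finger_gap: 0.0598
1620 (array([ 0.48983841, -0.12921812]), array([43.79820633, 21.6935482 ]), 15.171588897705078) 0.08626439846359997
7557 (array([ 0.48996399, -0.12919762]), array([108.54138947,  66.19736481]), 14.681787490844727)
t 2.15 p [ 0.4885 -0.1289  0.1981] yaw 104.78 q6 -1.45 D [-0.0008 -0.0004 -0.1201] dyaw -0.08 n 3
0 {"x":-0.0001,"y":-0.0003,"z":0.0400,"spin":0.0005}
1 {"x":-0.0001,"y":-0.0003,"z":0.0400,"spin":0.0005}
2 {"x":-0.0001,"y":-0.0003,"z":0.0400,"spin":0.0005}
```

View pics/w1.png

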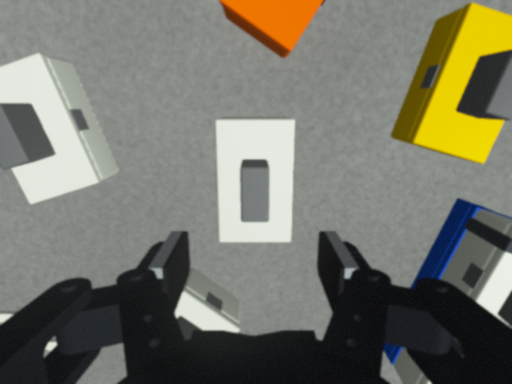

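The wrist picture shows case A (white) in line with the jaws: body at (255,180), bar at (255,190). The wrist and top cameras differ by 2 mm along the bar, so I'll take the mean.

```bash
python3 -m inch '[{"jaw":0.06,"x":0,"y":0,"z":0.04,"spin":0},{"jaw":0.06,"x":0,"y":0,"z":0.045,"spin":0},{"jaw":0.06,"x":0,"y":0,"z":0.033,"spin":0},{"jaw":0.06,"x":0,"y":0,"z":0,"spin":0}]' 
python3 -m inch '[{"jaw":0.0,"x":0,"y":0,"z":0,"spin":0},{"jaw":0.0,"x":0,"y":0,"z":0,"spin":0},{"jaw":0.0,"x":0,"y":0,"z":0,"spin":0},{"jaw":0.0,"x":0,"y":0,"z":0,"spin":0},{"jaw":0.0,"x":0,"y":0,"z":0,"spin":0}]' 60
python3 -m inch '[{"jaw":0.0,"x":0,"y":0,"z":-0.01,"spin":0},{"jaw":0.0,"x":0,"y":0,"z":-0.02,"spin":0},{"jaw":0.0,"x":0,"y":0,"z":-0.04,"spin":0},{"jaw":0.0,"x":0,"y":0,"z":-0.04,"spin":0},{"jaw":0.0,"x":0,"y":0,"z":-0.04,"spin":0}]' 60
python3 - <<'E'
from h import *
d=grab_frame('wrist'); save(d['frame'],'w2.png')
plan(*PL1,.22,180+psi-90)
E
```

```text
time_s: 2.55
tcp_pos: [0.4855, -0.1258, 0.0764]
tool_rot: [-0.004, 0.608, 0.794, -0.002]
ft_force: [-0.5, 0.2, 0.1]
finger_gap: 0.06
time_s: 3.05
tcp_pos: [0.4903, -0.1269, 0.0841]
tool_rot: [0.002, 0.608, 0.794, 0.001]
ft_force: [-0.6, 0.1, 7.1]
finger_gap: 0.021
time_s: 3.55
tcp_pos: [0.4881, -0.1268, 0.2329]
tool_rot: [-0.001, 0.609, 0.794, -0.0]
ft_force: [1.5, -0.6, -1.9]
finger_gap: 0.0208
t 3.6 p [ 0.4901 -0.1279  0.2412] yaw 105.02 q6 -1.45 D [ 0.1175  0.3539 -0.0212] dyaw -19.42 n 9
0 {"x":0.0346,"y":0.0228,"z":0.0024,"spin":0.0377}
1 {"x":0.0354,"y":0.0215,"z":0.0024,"spin":0.0377}
2 {"x":0.0362,"y":0.0201,"z":0.0024,"spin":0.0377}
3 {"x":0.0369,"y":0.0188,"z":0.0024,"spin":0.0377}
4 {"x":0.0376,"y":0.0174,"z":0.0024,"spin":0.0377}
5 {"x":0.0383,"y":0.0159,"z":0.0024,"spin":0.0377}
6 {"x":0.0388,"y":0.0145,"z":0.0024,"spin":0.0377}
7 {"x":0.0393,"y":0.0130,"z":0.0024,"spin":0.0377}
8 {"x":0.0398,"y":0.0115,"z":0.0024,"spin":0.0377}
```

View pics/w2.png

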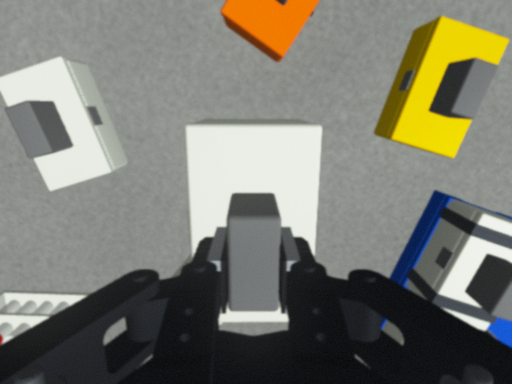

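Case A is held squarely (bar between the pads at (255,250)). I'll carry it to above place_1.

```bash
python3 -m inch '[{"jaw":0.0,"x":0.0345,"y":0.023,"z":0,"spin":0.0375},{"jaw":0.0,"x":0.0355,"y":0.0215,"z":0,"spin":0.0375},{"jaw":0.0,"x":0.036,"y":0.020,"z":0,"spin":0.0375},{"jaw":0.0,"x":0.037,"y":0.019,"z":0,"spin":0.0375},{"jaw":0.0,"x":0.0375,"y":0.0175,"z":0,"spin":0.0375}]' 60
python3 -m inch '[{"jaw":0.0,"x":0.038,"y":0.016,"z":0,"spin":0.0375},{"jaw":0.0,"x":0.039,"y":0.0145,"z":0,"spin":0.0375},{"jaw":0.0,"x":0.0395,"y":0.013,"z":0,"spin":0.0375},{"jaw":0.0,"x":0.030,"y":0.01,"z":0,"spin":0.0375},{"jaw":0.0,"x":0.01,"y":0.002,"z":0,"spin":0}]' 60
python3 -m inch '[{"jaw":0.0,"x":0,"y":0,"z":0,"spin":0},{"jaw":0.0,"x":0,"y":0,"z":0,"spin":0},{"jaw":0.0,"x":0,"y":0,"z":0,"spin":0},{"jaw":0.0,"x":0,"y":0,"z":0,"spin":0},{"jaw":0.0,"x":0,"y":0,"z":0,"spin":0}]' 60
python3 - <<'E'
from h import *
plan(*PL1,.14,180+psi-90)
for c in ['top','wrist']:
    d=grab_frame(c); save(d['frame'],c+'3.png'); np.savez(c+'3.npz',**d)
plan(*PL1,.14,180+psi-90)
E
```

```text
time_s: 4.1
tcp_pos: [0.5544, 0.0713, 0.2312]
tool_rot: [-0.0, 0.681, 0.733, -0.0]
ft_force: [0.9, -0.4, -3.3]
finger_gap: 0.0212
time_s: 4.6
tcp_pos: [0.6074, 0.2298, 0.2294]
tool_rot: [-0.001, 0.733, 0.681, -0.001]
ft_force: [-0.5, -0.1, -4.0]
finger_gap: 0.0206
time_s: 5.1
tcp_pos: [0.6075, 0.2263, 0.2318]
tool_rot: [0.0, 0.733, 0.68, 0.0]
ft_force: [0.4, 0.5, -3.8]
finger_gap: 0.0208
t 5.1 p [0.6075 0.2263 0.2318] yaw 85.65 q6 -2.31 D [ 0.0002 -0.0003 -0.0918] dyaw -0.05 n 3
0 {"x":-0.0001,"y":0.0001,"z":0.0306,"spin":0.0003}
1 {"x":-0.0001,"y":0.0001,"z":0.0306,"spin":0.0003}
2 {"x":-0.0001,"y":0.0001,"z":0.0306,"spin":0.0003}
t 5.2 p [0.6075 0.2266 0.2316] yaw 85.66 q6 -2.31 D [ 0.0002 -0.0006 -0.0916] dyaw -0.06 n 3
0 {"x":-0.0002,"y":0.0001,"z":0.0305,"spin":0.0004}
1 {"x":-0.0002,"y":0.0001,"z":0.0305,"spin":0.0004}
2 {"x":-0.0002,"y":0.0001,"z":0.0305,"spin":0.0004}
```

View pics/top3.png

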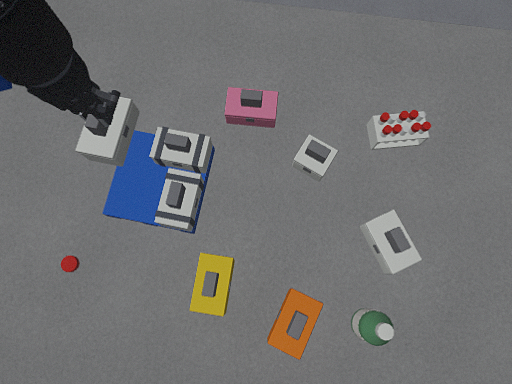

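View pics/wrist3.png

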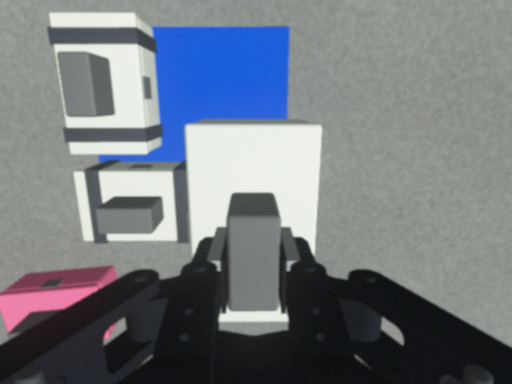

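Top view: case A hangs over the pallet's empty corner at (108,130). Wrist view: it is held squarely, with the free pallet corner at (288,28). I'll measure the case and pallet in the same wrist frame.

```bash
cat >> h.py <<'E'
def topal(P): 
    q=(P[...,:2]-C)@rot(psi); return np.dstack([q,P[...,2]]) if P.ndim==3 else np.c_[q,P[:,2]]
def ext(q,ax,lo,hi,side,other,bins=8):
    # edge position along axis ax on given side, median over bins across other axis
    o=1-ax; s=q[(q[:,o]>lo)&(q[:,o]<hi)]; e=np.linspace(lo,hi,bins+1); r=[]
    for a,b in zip(e[:-1],e[1:]):
        t=s[(s[:,o]>=a)&(s[:,o]<b)][:,ax]
        if len(t)>3: r.append((((a+b)/2)*1000,(t.max() if side>0 else t.min())*1000))
    r=np.array(r); k=np.polyfit(r[:,0],r[:,1],1); return np.median(r[:,1]).round(1),np.degrees(np.arctan(k[0])).round(2),r[:,1].round(1)
E
python3 - <<'E'
from h import *
d=dict(np.load('wrist3.npz')); P=topal(cloud(d)); z=P[...,2]; f=d['frame'].astype(int)
ok=d['range_z']>0
reg=np.zeros(z.shape,bool); reg[110:230,180:330]=1
wh=f.min(2)>150
print('lid z',np.median(z[reg&wh&(z>.15)]))
zl=np.median(z[reg&wh&(z>.15)])
q=P[reg&(abs(z-zl)<.004)&ok]
print('x-',ext(q,0,.035,.09,-1,0)); print('y+',ext(q,1,-.005,.03,1,0)); print('y-',ext(q,1,-.005,.03,-1,0))
b=(f[...,2]>120)&(f[...,0]<90)&(abs(z-.03)<.006)&ok
q=P[b]; print('pal z',np.median(q[:,2]),'pal y+',ext(q,1,-.09,-.04,1,0)); print('pal x-',ext(q,0,-.0,.09,-1,0))
E
```

```text
lid z 0.1982459524892686
x- (np.float64(-16.0), np.float64(0.24), array([-16.1, -16. , -16. , -16. , -16. , -16. , -15.7, -16. ]))
y+ (np.float64(95.2), np.float64(0.58), array([95.1, 95. , 95.4, 94.7, 95.1, 95.2, 95.3, 95.4]))
y- (np.float64(29.3), np.float64(0.7), array([29. , 29.4, 29.2, 29.5, 29.3, 29.6, 29.2, 29.6]))
pal z 0.030383816585920133 pal y+ (np.float64(94.5), np.float64(0.1), array([94.3, 94.5, 94.7, 94.8, 94.3, 94.3, 94.4, 94.8]))
pal x- (np.float64(-92.0), np.float64(0.09), array([-92. , -92. , -91.9, -91.9, -91.9, -92. , -91.8, -92. ]))
```

```bash
python3 - <<'E'
from h import *
d=dict(np.load('top3.npz')); P=topal(cloud(d)); z=P[...,2]; f=d['frame'].astype(int)
reg=np.zeros(z.shape,bool); reg[90:170,70:140]=1
zl=np.median(z[reg&(f.min(2)>150)&(z>.15)]); print(zl)
q=P[reg&(abs(z-zl)<.004)]
print('x-',ext(q,0,.035,.09,-1,0)); print('y+',ext(q,1,-.012,.015,1,0)); print('y-',ext(q,1,-.012,.03,-1,0)); print('x+',ext(q,0,.035,.09,1,0))
E
```

```text
0.19813682940016566
x- (np.float64(-17.7), np.float64(0.7), array([-18. , -17.9, -17.9, -17.8, -17.4, -17.4, -17.4, -17.6]))
y+ (np.float64(92.8), np.float64(-4.08), array([92.8, 94.8, 94.1, 93.9, 92.8, 92. , 92.2, 92.8]))
y- (np.float64(28.7), np.float64(-0.46), array([28.7, 29.1, 28.8, 28.5, 28.9, 28.8, 28.4, 28.6]))
x+ (np.float64(23.9), np.float64(-60.49), array([91. , 91.6, 89.5, 15.7, 15.9, 17.5, 21.9, 25.9]))
```

```bash
python3 -m inch '[{"jaw":0.0,"x":0,"y":0.003,"z":0.03,"spin":0.002},{"jaw":0.0,"x":0,"y":0,"z":0.04,"spin":0},{"jaw":0.0,"x":0,"y":0,"z":0.03,"spin":0},{"jaw":0.0,"x":0,"y":0,"z":0.010,"spin":0},{"jaw":0.0,"x":0,"y":0,"z":0,"spin":0}]' 60
python3 -m inch '[{"jaw":0.0,"x":0,"y":0,"z":0,"spin":0},{"jaw":0.0,"x":0,"y":0,"z":0,"spin":0},{"jaw":0.0,"x":0,"y":0,"z":0,"spin":0}]' 60
cat > chk.py <<'E'
from h import *
import sys
for c in ['wrist','top']:
    d=grab_frame(c); save(d['frame'],c+sys.argv[1]+'.png'); np.savez(c+sys.argv[1]+'.npz',**d)
p,R,o=pose(); print(p.round(4),o['ft_force'].round(1))
E
python3 chk.py 4; cat > m1.py <<'E'
from h import *
import sys
for c,r in [('wrist',(100,240,170,340)),('top',(90,180,70,170))]:
    d=dict(np.load(c+sys.argv[1]+'.npz')); P=topal(cloud(d)); z=P[...,2]; f=d['frame'].astype(int); ok=d['range_z']>0
    g=(P[...,0]>-.03)&(P[...,1]>.02)&(P[...,0]<.11)&(P[...,1]<.12)&(f.min(2)>150)&(z>.07)&(z<.1)&ok
    zl=np.median(z[g]); print(c,'lid',zl.round(4),g.sum())
    q=P[g&(abs(z-zl)<.004)]
    print('x-',ext(q,0,.035,.09,-1,0)); print('y+',ext(q,1,-.008,.012,1,0,4)); print('y-',ext(q,1,-.008,.012,-1,0,4))
    b=(f[...,2]>120)&(f[...,0]<90)&(abs(z-.03)<.006)&ok&(P[...,0]<.1)&(abs(P[...,1])<.11)
    q=P[b]; print('pal y+',ext(q,1,-.09,-.04,1,0)); print('pal x-',ext(q,0,-.0,.09,-1,0))
E
python3 m1.py 4
```

```text
time_s: 5.7
tcp_pos: [0.6099, 0.2263, 0.12]
tool_rot: [-0.0, 0.734, 0.679, -0.001]
ft_force: [-1.0, 0.5, -2.6]
finger_gap: 0.0207
time_s: 6.0
tcp_pos: [0.6112, 0.2273, 0.1233]
tool_rot: [0.0, 0.734, 0.679, 0.001]
ft_force: [-0.6, -0.7, -2.9]
finger_gap: 0.0206
[0.6108 0.2271 0.1225] [-0.2 -0.5 -2.3]
wrist lid 0.0898 13348
x- (np.float64(-12.0), np.float64(0.13), array([-12. , -12. , -12. , -12. , -12. , -11.9, -12. , -11.9]))
y+ (np.float64(96.4), np.float64(-0.25), array([96.4, 96.3, 96.4, 96.3]))
y- (np.float64(30.8), np.float64(-0.0), array([30.8, 31.1, 30.5, 30.9]))
pal y+ (np.float64(95.0), np.float64(0.26), array([94.7, 94.9, 95. , 95. , 95.1, 94.7, 95. ]))
pal x- (np.float64(-80.5), np.float64(0.1), array([-80.5, -80.6, -80.4, -80.6, -80.7, -80.5, -80.5, -80.3]))
top lid 0.089 852
x- (np.float64(-13.3), np.float64(0.04), array([-13.4, -12.8, -13.5, -13.5, -12.7, -13.2, -13.6, -13. ]))
y+ (np.float64(95.9), np.float64(1.87), array([95. , 97.1, 95.8, 96. ]))
y- (np.float64(31.8), np.float64(-3.93), array([32.5, 31.7, 31.8, 31.4]))
pal y+ (np.float64(94.6), np.float64(0.67), array([94.9, 94.8, 95. , 94.3, 94.3, 94.2, 94.5, 96.3]))
pal x- (np.float64(-94.4), np.float64(-0.04), array([-94.1, -94.4, -94.4, -94.6, -94.4, -94.3, -94.2, -94.4]))
```

View pics/wrist4.png

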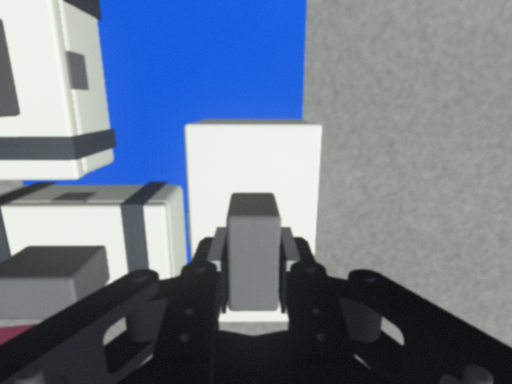

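```bash
python3 -m inch '[{"jaw":0.0,"x":-0.0013,"y":-0.0005,"z":0.004,"spin":0},{"jaw":0.0,"x":0,"y":0,"z":0.003,"spin":0},{"jaw":0.0,"x":0,"y":0,"z":0,"spin":0},{"jaw":0.0,"x":0,"y":0,"z":0,"spin":0},{"jaw":0.0,"x":0,"y":0,"z":0,"spin":0}]' 60
python3 chk.py 5; python3 m1.py 5
```

```text
time_s: 6.6
tcp_pos: [0.6099, 0.2255, 0.1144]
tool_rot: [0.0, 0.734, 0.679, -0.0]
ft_force: [-1.0, -0.4, -0.6]
finger_gap: 0.021
[0.6099 0.2255 0.1144] [-1.2 -0.6 -0.9]
wrist lid 0.0809 13364
x- (np.float64(-13.2), np.float64(0.1), array([-13.2, -13.2, -13.2, -13.2, -13.2, -13.1, -13.1, -13.1]))
y+ (np.float64(94.4), np.float64(-0.36), array([94.4, 94.6, 94.2, 94.4]))
y- (np.float64(28.9), np.float64(-0.3), array([29. , 28.9, 28.9, 28.9]))
pal y+ (np.float64(94.8), np.float64(-0.04), array([94.8, 95. , 94.8, 95. , 94.7, 95.1, 94.7]))
pal x- (np.float64(-79.5), np.float64(0.09), array([-79.6, -79.5, -79.8, -79.3, -79.5, -79.6, -79.4, -79.4]))
top lid 0.0806 830
x- (np.float64(-14.4), np.float64(-0.16), array([-14.6, -14.6, -13.4, -14. , -14.3, -13.9, -14.7, -14.5]))
y+ (np.float64(94.2), np.float64(-7.62), array([94.8, 94.2, 94.1, 92.6]))
y- (np.float64(29.8), np.float64(0.94), array([29.7, 29.7, 29.8, 29.9]))
pal y+ (np.float64(94.6), np.float64(0.93), array([95.1, 94.5, 93.3, 94.6, 93.9, 93.5, 95.4, 95.7]))
pal x- (np.float64(-94.3), np.float64(-0.08), array([-94. , -94.3, -94.4, -94.1, -94.4, -94.2, -94.2, -94.3]))
```

View pics/top5.png

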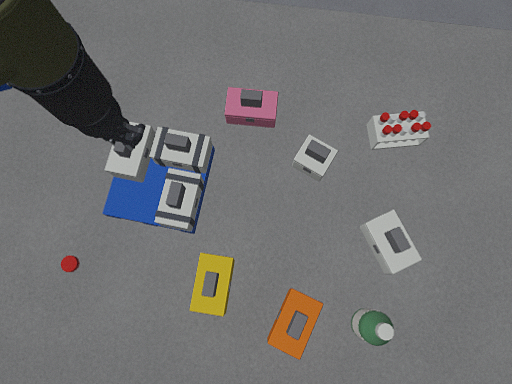

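Case A is within 0.5 mm of place_1 in both cameras and about 0.5 mm above the deck. I'll set it down and release.

```bash
python3 -m inch '[{"jaw":0.0,"x":0,"y":0,"z":0.001,"spin":0},{"jaw":0.0,"x":0,"y":0,"z":0,"spin":0},{"jaw":0.0,"x":0,"y":0,"z":0,"spin":0}]' 60
python3 -m inch '[{"jaw":0.03,"x":0,"y":0,"z":0,"spin":0},{"jaw":0.05,"x":0,"y":0,"z":0,"spin":0},{"jaw":0.05,"x":0,"y":0,"z":0,"spin":0},{"jaw":0.05,"x":0,"y":0,"z":0,"spin":0}]' 
python3 -m inch '[{"jaw":0.05,"x":0,"y":0,"z":-0.02,"spin":0},{"jaw":0.05,"x":0,"y":0,"z":-0.04,"spin":0},{"jaw":0.05,"x":0,"y":0,"z":-0.04,"spin":0}]' 
python3 -c "
from h import *
plan(.4915,-.3167,.2,122)"
```

```text
time_s: 7.0
tcp_pos: [0.6101, 0.2255, 0.1143]
tool_rot: [0.0, 0.734, 0.679, 0.0]
ft_force: [-3.7, -1.8, 6.2]
finger_gap: 0.0209
time_s: 7.4
tcp_pos: [0.6099, 0.2256, 0.1129]
tool_rot: [-0.0, 0.734, 0.679, -0.0]
ft_force: [-0.4, 0.1, -0.3]
finger_gap: 0.0499
time_s: 7.7
tcp_pos: [0.6095, 0.2253, 0.2136]
tool_rot: [-0.0, 0.734, 0.679, -0.001]
ft_force: [0.1, 0.6, 0.9]
finger_gap: 0.0499
t 7.7 p [0.6095 0.2253 0.2136] yaw 85.58 q6 -2.31 D [-0.118  -0.542  -0.0136] dyaw 36.42 n 13
0 {"x":-0.0423,"y":-0.0058,"z":0.0010,"spin":-0.0489}
1 {"x":-0.0419,"y":-0.0079,"z":0.0010,"spin":-0.0489}
2 {"x":-0.0415,"y":-0.0099,"z":0.0010,"spin":-0.0489}
3 {"x":-0.0410,"y":-0.0120,"z":0.0010,"spin":-0.0489}
4 {"x":-0.0403,"y":-0.0139,"z":0.0010,"spin":-0.0489}
5 {"x":-0.0396,"y":-0.0159,"z":0.0010,"spin":-0.0489}
6 {"x":-0.0388,"y":-0.0178,"z":0.0010,"spin":-0.0489}
7 {"x":-0.0379,"y":-0.0197,"z":0.0010,"spin":-0.0489}
8 {"x":-0.0369,"y":-0.0215,"z":0.0010,"spin":-0.0489}
9 {"x":-0.0358,"y":-0.0233,"z":0.0010,"spin":-0.0489}
10 {"x":-0.0346,"y":-0.0250,"z":0.0010,"spin":-0.0489}
11 {"x":-0.0333,"y":-0.0267,"z":0.0010,"spin":-0.0489}
12 {"x":-0.0320,"y":-0.0283,"z":0.0010,"spin":-0.0489}
```

```bash
python3 -m inch '[{"jaw":0.06,"x":-0.0425,"y":-0.006,"z":0,"spin":-0.049},{"jaw":0.06,"x":-0.042,"y":-0.008,"z":0,"spin":-0.049},{"jaw":0.06,"x":-0.0415,"y":-0.010,"z":0,"spin":-0.049},{"jaw":0.06,"x":-0.041,"y":-0.012,"z":0,"spin":-0.049},{"jaw":0.06,"x":-0.0405,"y":-0.014,"z":0,"spin":-0.049}]' 
python3 -m inch '[{"jaw":0.06,"x":-0.0395,"y":-0.016,"z":0,"spin":-0.049},{"jaw":0.06,"x":-0.039,"y":-0.018,"z":0,"spin":-0.049},{"jaw":0.06,"x":-0.038,"y":-0.0195,"z":0,"spin":-0.049},{"jaw":0.06,"x":-0.037,"y":-0.0215,"z":0,"spin":-0.049},{"jaw":0.06,"x":-0.036,"y":-0.0235,"z":0,"spin":-0.049}]' 
python3 -m inch '[{"jaw":0.06,"x":-0.0345,"y":-0.025,"z":0,"spin":-0.049},{"jaw":0.06,"x":-0.033,"y":-0.0265,"z":0.005,"spin":-0.049},{"jaw":0.06,"x":-0.032,"y":-0.028,"z":0.005,"spin":-0.049},{"jaw":0.06,"x":0,"y":0,"z":0,"spin":0},{"jaw":0.06,"x":0,"y":0,"z":0,"spin":0}]' 
python3 chk.py 6
python3 - <<'E'
from h import *
for c in ['wrist','top']:
    d=dict(np.load(c+'6.npz')); P=cloud(d); z=P[...,2]
    near=(np.hypot(P[...,0]-.4915,P[...,1]+.3167)<.08)&(d['range_z']>0)
    for h in (.086,.05):
        m=near&(abs(z-h)<.004); m=cv2.morphologyEx(m.astype(np.uint8),cv2.MORPH_OPEN,np.ones((3,3)))>0; print(c,m.sum(),rect(P,m))
plan(.4915,-.3167,.08,122)
E
```

```text
time_s: 8.2
tcp_pos: [0.5635, 0.0151, 0.2134]
tool_rot: [0.0, 0.644, 0.765, 0.0]
ft_force: [0.1, -1.2, -0.1]
finger_gap: 0.0598
time_s: 8.7
tcp_pos: [0.5182, -0.1941, 0.2135]
tool_rot: [0.0, 0.546, 0.838, 0.0]
ft_force: [0.9, -1.6, 0.3]
finger_gap: 0.0598
time_s: 9.2
tcp_pos: [0.4914, -0.3181, 0.2028]
tool_rot: [-0.0, 0.485, 0.874, -0.0]
ft_force: [0.1, 0.2, -0.4]
finger_gap: 0.0603
[ 0.4921 -0.3168  0.2035] [-0.   0.2  0.8]
wrist 1544 (array([ 0.49370789, -0.31712967]), array([43.6062088, 21.4576149]), 32.664981842041016)
wrist 7360 (array([ 0.49391162, -0.31677371]), array([109.88122559,  66.10113525]), 32.1497802734375)
top 20 (array([ 0.4732767 , -0.32142032]), array([7.61257982, 7.03960085]), 8.293587684631348)
top 271 (array([ 0.46015579, -0.3424183 ]), array([53.27504349, 27.94521141]), 119.35526847839355)
t 9.3 p [ 0.4921 -0.3168  0.2035] yaw 122.08 q6 -0.78 D [-6.000e-04  1.000e-04 -1.235e-01] dyaw -0.08 n 3
0 {"x":0.0001,"y":-0.0002,"z":0.0412,"spin":0.0005}
1 {"x":0.0001,"y":-0.0002,"z":0.0412,"spin":0.0005}
2 {"x":0.0001,"y":-0.0002,"z":0.0412,"spin":0.0005}
```

View pics/wrist6.png

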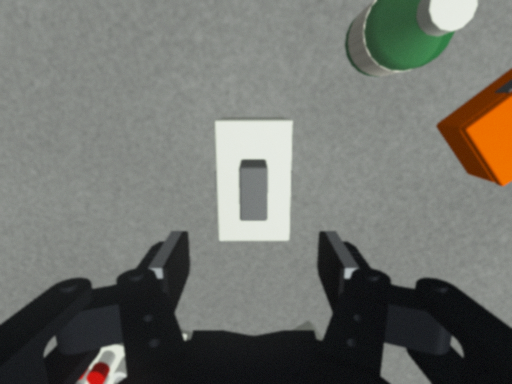

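View pics/top6.png

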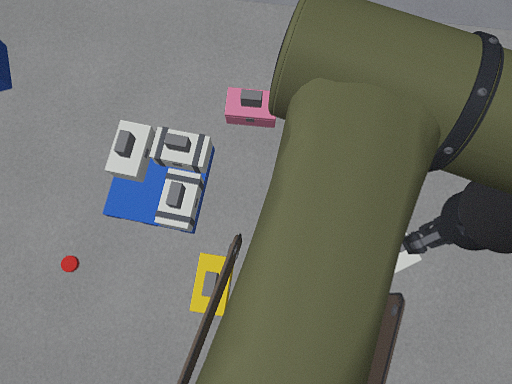

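Wrist view: case B is lined up between the jaws, bar at (254,190). Top view: case A stands on the far corner of the pallet. Now I'll grasp B.

```bash
python3 m1.py 6 | sed -n '/top/,$p'; python3 -m inch '[{"jaw":0.06,"x":0,"y":-0.001,"z":0.04,"spin":0},{"jaw":0.06,"x":0,"y":0,"z":0.045,"spin":0},{"jaw":0.06,"x":0,"y":0,"z":0.034,"spin":0},{"jaw":0.06,"x":0,"y":0,"z":0,"spin":0},{"jaw":0.06,"x":0,"y":0,"z":0,"spin":0}]' 
python3 -m inch '[{"jaw":0.0,"x":0,"y":0,"z":0,"spin":0},{"jaw":0.0,"x":0,"y":0,"z":0,"spin":0},{"jaw":0.0,"x":0,"y":0,"z":0,"spin":0},{"jaw":0.0,"x":0,"y":0,"z":0,"spin":0},{"jaw":0.0,"x":0,"y":0,"z":0,"spin":0}]' 60
python3 -m inch '[{"jaw":0.0,"x":0,"y":0,"z":-0.01,"spin":0},{"jaw":0.0,"x":0,"y":0,"z":-0.02,"spin":0},{"jaw":0.0,"x":0,"y":0,"z":-0.04,"spin":0},{"jaw":0.0,"x":0,"y":0,"z":-0.045,"spin":0},{"jaw":0.0,"x":0,"y":0,"z":-0.045,"spin":0}]' 60
python3 - <<'E'
from h import *
d=grab_frame('wrist'); save(d['frame'],'w7.png')
plan(*PL2,.24,180+psi)
E
```

```text
time_s: 9.8
tcp_pos: [0.4917, -0.3174, 0.0857]
tool_rot: [0.0, 0.484, 0.875, -0.001]
ft_force: [0.6, 0.4, 1.1]
finger_gap: 0.0598
time_s: 10.3
tcp_pos: [0.4921, -0.318, 0.0867]
tool_rot: [0.002, 0.484, 0.875, 0.0]
ft_force: [-0.2, 2.2, 7.1]
finger_gap: 0.0209
time_s: 10.8
tcp_pos: [0.4903, -0.3175, 0.2456]
tool_rot: [-0.001, 0.484, 0.875, -0.0]
ft_force: [0.9, -0.1, -3.0]
finger_gap: 0.0207
t 10.85 p [ 0.4918 -0.3194  0.2556] yaw 122.05 q6 -0.78 D [ 0.0124  0.5313 -0.0156] dyaw 53.55 n 12
0 {"x":0.0370,"y":0.0244,"z":0.0013,"spin":-0.0779}
1 {"x":0.0350,"y":0.0272,"z":0.0013,"spin":-0.0779}
2 {"x":0.0327,"y":0.0298,"z":0.0013,"spin":-0.0779}
3 {"x":0.0303,"y":0.0323,"z":0.0013,"spin":-0.0779}
4 {"x":0.0277,"y":0.0345,"z":0.0013,"spin":-0.0779}
5 {"x":0.0250,"y":0.0366,"z":0.0013,"spin":-0.0779}
6 {"x":0.0220,"y":0.0384,"z":0.0013,"spin":-0.0779}
7 {"x":0.0190,"y":0.0400,"z":0.0013,"spin":-0.0779}
8 {"x":0.0158,"y":0.0414,"z":0.0013,"spin":-0.0779}
9 {"x":0.0125,"y":0.0425,"z":0.0013,"spin":-0.0779}
10 {"x":0.0092,"y":0.0433,"z":0.0013,"spin":-0.0779}
11 {"x":0.0058,"y":0.0439,"z":0.0013,"spin":-0.0779}
  return _methods._mean(a, axis=axis, dtype=dtype,
  ret = ret.dtype.type(ret / rcount)
Traceback (most recent call last):
  File "m1.py", line 8, in <module>
    print('x-',ext(q,0,.035,.09,-1,0)); print('y+',ext(q,1,-.008,.012,1,0,4)); print('y-',ext(q,1,-.008,.012,-1,0,4))
               ~~~^^^^^^^^^^^^^^^^^^^
  File "h.py", line 49, in ext
    r=np.array(r); k=np.polyfit(r[:,0],r[:,1],1); return np.median(r[:,1]).round(1),np.degrees(np.arctan(k[0])).round(2),r[:,1].round(1)
                                ~^^^^^
IndexError: too many indices for array: array is 1-dimensional, but 2 were indexed
```

View pics/w7.png

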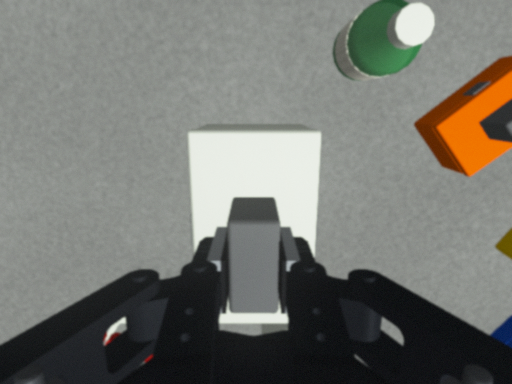

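Case B is held squarely between the pads. I'll carry it to above place_2.

```bash
python3 -m inch '[{"jaw":0.0,"x":0.037,"y":0.0245,"z":0,"spin":-0.078},{"jaw":0.0,"x":0.035,"y":0.027,"z":0,"spin":-0.078},{"jaw":0.0,"x":0.0325,"y":0.030,"z":0,"spin":-0.078},{"jaw":0.0,"x":0.0305,"y":0.032,"z":0,"spin":-0.078},{"jaw":0.0,"x":0.0275,"y":0.0345,"z":0,"spin":-0.078}]' 60
python3 -m inch '[{"jaw":0.0,"x":0.025,"y":0.0365,"z":0,"spin":-0.078},{"jaw":0.0,"x":0.022,"y":0.0385,"z":0,"spin":-0.078},{"jaw":0.0,"x":0.019,"y":0.040,"z":0,"spin":-0.078},{"jaw":0.0,"x":0.016,"y":0.0415,"z":0,"spin":-0.078},{"jaw":0.0,"x":0.0125,"y":0.0425,"z":0,"spin":-0.078}]' 60
python3 -m inch '[{"jaw":0.0,"x":0.009,"y":0.0435,"z":0,"spin":-0.078},{"jaw":0.0,"x":0.005,"y":0.032,"z":0,"spin":-0.077},{"jaw":0.0,"x":0.001,"y":0.010,"z":0,"spin":0},{"jaw":0.0,"x":0,"y":0,"z":0,"spin":0},{"jaw":0.0,"x":0,"y":0,"z":0,"spin":0}]' 60
python3 -m inch '[{"jaw":0.0,"x":0,"y":0,"z":0,"spin":0},{"jaw":0.0,"x":0,"y":0,"z":0,"spin":0}]' 60
python3 chk.py 8; python3 -c "
from h import *
plan(*PL2,.14,180+psi)"
```

```text
time_s: 11.35
tcp_pos: [0.4955, -0.095, 0.244]
tool_rot: [-0.0, 0.304, 0.953, 0.0]
ft_force: [1.7, 0.9, -2.2]
finger_gap: 0.0211
time_s: 11.85
tcp_pos: [0.5002, 0.1267, 0.2442]
tool_rot: [-0.0, 0.114, 0.994, 0.0]
ft_force: [1.9, -0.2, -3.5]
finger_gap: 0.021
time_s: 12.35
tcp_pos: [0.5017, 0.2112, 0.2441]
tool_rot: [-0.0, 0.038, 0.999, -0.0]
ft_force: [0.5, -1.1, -3.0]
finger_gap: 0.0208
time_s: 12.55
tcp_pos: [0.502, 0.2108, 0.2446]
tool_rot: [0.0, 0.039, 0.999, 0.0]
ft_force: [0.6, -1.2, -3.3]
finger_gap: 0.0209
[0.502  0.211  0.2445] [-0.2  0.1 -2.9]
t 12.65 p [0.502  0.211  0.2445] yaw 175.57 q6 -0.84 D [ 0.0023  0.0009 -0.1045] dyaw 0.03 n 3
0 {"x":-0.0007,"y":0.0004,"z":0.0348,"spin":-0.0001}
1 {"x":-0.0007,"y":0.0004,"z":0.0348,"spin":-0.0001}
2 {"x":-0.0007,"y":0.0004,"z":0.0348,"spin":-0.0001}
```

View pics/wrist8.png

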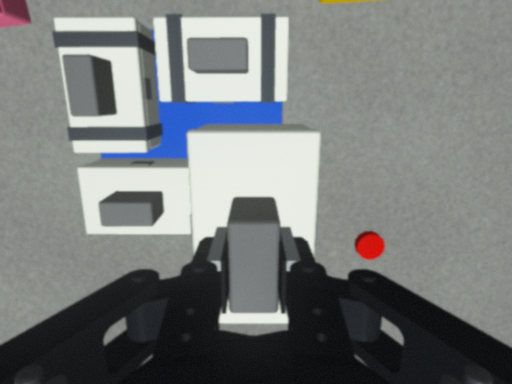

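View pics/top8.png

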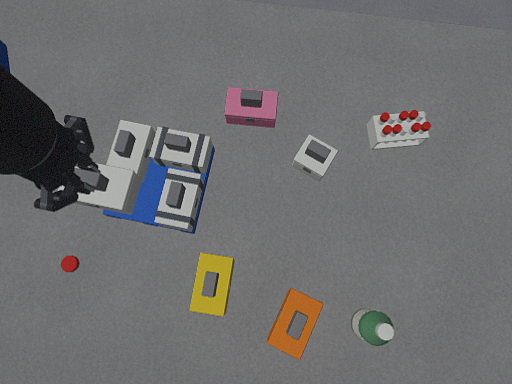

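```bash
cat > m2.py <<'E'
from h import *
import sys
lo,hi=float(sys.argv[2]),float(sys.argv[3])
for c in ['wrist','top']:
    d=dict(np.load(c+sys.argv[1]+'.npz')); P=topal(cloud(d)); z=P[...,2]; f=d['frame'].astype(int); ok=d['range_z']>0
    g=(P[...,0]>-.12)&(P[...,0]<-.018)&(P[...,1]>-.035)&(P[...,1]<.12)&(f.min(2)>140)&(z>lo)&(z<hi)&ok
    if c=='wrist' and hi<.11: g&=P[...,1]>-.022
    zl=np.median(z[g]); print(c,'lid',zl.round(4),g.sum())
    q=P[g&(abs(z-zl)<.004)]
    for n,a in dict(ym=(q,1,-.09,-.04,-1,0),xp=(q,0,-.008,.012,1,0,4),xm=(q,0,-.008,.012,-1,0,4)).items():
        try: print(n,ext(*a))
        except Exception as e: print(n,e)
    b=(f[...,2]>120)&(f[...,0]<90)&(abs(z-.03)<.006)&ok&(P[...,0]<.1)&(abs(P[...,1])<.11)
    q=P[b]
    print('pal blue xm',ext(q,0,-.024,-.018,-1,0,3))
    # strapped sA long edges and x- side
    s=P[(f.min(2)>140)&(abs(z-.08)<.004)&ok&(P[...,1]<-.02)&(P[...,0]<.02)&(P[...,1]>-.11)]
    print('sA xm',ext(s,0,-.085,-.04,-1,0,5),'sA y+',ext(s,1,-.085,.005,1,0,5))
    # A
    s=P[(f.min(2)>140)&(abs(z-.08)<.004)&ok&(P[...,1]>.02)&(P[...,0]>-.022)]
    if len(s)>50:
        for n,a in dict(A_xm=(s,0,.035,.09,-1,0),A_ym=(s,1,-.01,.08,-1,0),A_yp=(s,1,-.01,.08,1,0),A_xp=(s,0,.035,.09,1,0)).items():
            try: print(n,ext(*a))
            except Exception as e: print(n,e)
E
python3 m2.py 8 .15 .22
```

```text
wrist lid 0.2082 12373
ym (np.float64(-14.1), np.float64(-0.02), array([-14.1, -14.1, -14.1, -14.1, -14.5, -14.1, -14.1, -14.1]))
xp (np.float64(-30.9), np.float64(1.05), array([-31.2, -30.7, -31.2, -30.7]))
xm (np.float64(-96.7), np.float64(1.39), array([-96.7, -96.9, -96.7, -96.3]))
pal blue xm (np.float64(-91.6), np.float64(-3.19), array([-91.4, -91.6, -91.6]))
sA xm (np.float64(-92.2), np.float64(-0.56), array([-91.8, -92.2, -92.6, -92.6, -92.1])) sA y+ (np.float64(-28.6), np.float64(0.74), array([-29.4, -29.4, -28.6, -28.6, -28.6]))
A_xm (np.float64(-4.6), np.float64(1.63), array([-4.8, -4.7, -4.5, -4.8, -4.6, -4.1, -3.7, -3.4]))
A_ym (np.float64(28.6), np.float64(0.21), array([28.2, 28.6, 28.6, 28.6, 28.6, 28.7, 28.6, 28.7]))
A_yp (np.float64(93.4), np.float64(0.09), array([93.1, 93.4, 93.5, 93.6, 93.3, 93.4, 93.6, 93.3]))
A_xp (np.float64(96.6), np.float64(-0.04), array([96.6, 97.1, 96.5, 96.6, 96.4, 96.6, 97. , 96.6]))
top lid 0.2079 1271
ym (np.float64(-13.6), np.float64(0.52), array([-13.7, -14.2, -13.9, -13.2, -13.1, -13.3, -13.5, -13.8]))
xp (np.float64(-33.1), np.float64
[... 253 characters left out ...]
.6, -94. , -93.6, -93.8])) sA y+ (np.float64(-29.3), np.float64(0.8), array([-30.8, -29.3, -28.9, -29.3, -29.5]))
A_xm (np.float64(-3.7), np.float64(-0.5), array([-3.1, -3.8, -3. , -3.5, -4. , -3. , -3.8, -3.8]))
A_ym (np.float64(29.2), np.float64(-0.66), array([29.5, 29.5, 29.4, 28.9, 29.5, 28.7, 28.7, 28.7]))
A_yp (np.float64(93.9), np.float64(0.06), array([92.5, 94.1, 94.6, 95.3, 93.5, 93.8, 94.1, 93.3]))
A_xp (np.float64(93.5), np.float64(0.58), array([93.2, 93.2, 93.9, 93.3, 93.8, 93.8, 93.3, 94. ]))h.py:49: RankWarning: Polyfit may be poorly conditioned
  r=np.array(r); k=np.polyfit(r[:,0],r[:,1],1); return np.median(r[:,1]).round(1),np.degrees(np.arctan(k[0])).round(2),r[:,1].round(1)
```

```bash
python3 -m inch '[{"jaw":0.0,"x":-0.0035,"y":-0.0012,"z":0.03,"spin":0},{"jaw":0.0,"x":0,"y":0,"z":0.04,"spin":0},{"jaw":0.0,"x":0,"y":0,"z":0.03,"spin":0},{"jaw":0.0,"x":0,"y":0,"z":0.018,"spin":0},{"jaw":0.0,"x":0,"y":0,"z":0,"spin":0}]' 60
python3 -m inch '[{"jaw":0.0,"x":0,"y":0,"z":0,"spin":0},{"jaw":0.0,"x":0,"y":0,"z":0,"spin":0},{"jaw":0.0,"x":0,"y":0,"z":0,"spin":0}]' 60
python3 chk.py 9; python3 m2.py 9 .084 .1 2>/dev/null
```

```text
time_s: 13.15
tcp_pos: [0.5038, 0.209, 0.1229]
tool_rot: [-0.002, 0.038, 0.999, -0.002]
ft_force: [-0.1, -0.1, -3.2]
finger_gap: 0.021
time_s: 13.45
tcp_pos: [0.5059, 0.2107, 0.1281]
tool_rot: [0.001, 0.038, 0.999, 0.001]
ft_force: [-0.0, -0.8, -3.2]
finger_gap: 0.0208
[0.5056 0.2106 0.1274] [-0.2 -0.4 -3. ]
wrist lid 0.0916 12498
ym (np.float64(-14.2), np.float64(0.11), array([-14.3, -14.2, -14.3, -14.3, -14.2, -14.2, -14.2, -14.2]))
xp (np.float64(-26.9), np.float64(0.88), array([-27.2, -26.8, -27. , -26.8]))
xm (np.float64(-92.7), np.float64(-0.37), array([-92.7, -92.7, -92.8, -92.8]))
pal blue xm (np.float64(-91.6), np.float64(5.33), array([-92. , -91.5, -91.6]))
sA xm (np.float64(-92.5), np.float64(-0.49), array([-92.4, -92.4, -92.6, -92.6])) sA y+ (np.float64(-28.7), np.float64(0.06), array([-28.8, -28.8, -28.7, -28.7, -28.7]))
A_xm (np.float64(-13.2), np.float64(0.34), array([-13.3, -13.3, -13.1, -13.2, -13.3, -13. ]))
A_ym (np.float64(28.3), np.float64(-0.34), array([28.6, 28.5, 28.5, 28.2, 28.1, 28.3, 28.3, 28. ]))
A_yp (np.float64(57.1), np.float64(-13.47), array([73.3, 67.
[... 363 characters left out ...]
oat64(1.18), array([-94. , -93.6, -94.1, -93.5]))
pal blue xm (np.float64(-93.6), np.float64(67.91), array([-93.6]))
sA xm (np.float64(-93.9), np.float64(-0.21), array([-93.8, -93.8, -93.9, -93.9, -93.9])) sA y+ (np.float64(-29.1), np.float64(1.83), array([-31.3, -29.1, -29.1, -28.7, -28.6]))
A_xm (np.float64(-8.0), np.float64(51.71), array([-14.5, -14.3, -14.6, -14.3,   7.6,  73.5,  -1.8,  40.2]))
A_ym (np.float64(28.8), np.float64(-0.64), array([30. , 28.8, 29.6, 28.8, 28.1, 28.7, 29.2, 28.7]))
A_yp (np.float64(87.3), np.float64(19.63), array([81.7, 65.7, 67.6, 51.8, 93.6, 93.4, 93.5, 93. ]))
A_xp (np.float64(93.9), np.float64(1.32), array([93.3, 94. , 93.7, 93.5, 94.7, 93.4, 94.6, 94.8]))
```

View pics/wrist9.png

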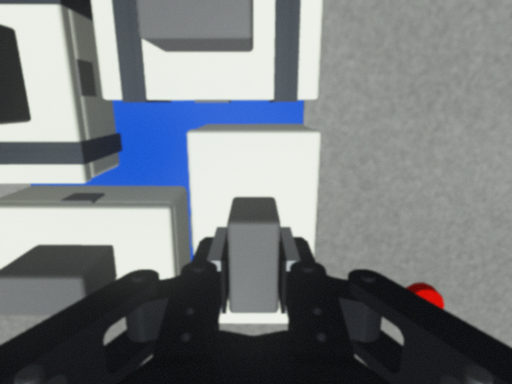

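```bash
python3 -m inch '[{"jaw":0.0,"x":0,"y":-0.0008,"z":0.005,"spin":0},{"jaw":0.0,"x":0,"y":0,"z":0.004,"spin":0},{"jaw":0.0,"x":0,"y":0,"z":0,"spin":0},{"jaw":0.0,"x":0,"y":0,"z":0,"spin":0},{"jaw":0.0,"x":0,"y":0,"z":0,"spin":0}]' 60
python3 chk.py 10; python3 m2.py 10 .077 .095 2>/dev/null
```

```text
time_s: 14.05
tcp_pos: [0.5051, 0.2095, 0.117]
tool_rot: [-0.0, 0.038, 0.999, -0.0]
ft_force: [0.0, -0.7, -2.8]
finger_gap: 0.0208
[0.5051 0.2095 0.1171] [-0.2  0.1 -3.3]
wrist lid 0.0806 12430
ym (np.float64(-15.6), np.float64(-0.36), array([-15.2, -15.5, -15.6, -15.6, -15.6, -15.6, -15.7, -15.5]))
xp (np.float64(-27.8), np.float64(-0.24), array([-27.8, -27.6, -27.8, -27.8]))
xm (np.float64(-93.4), np.float64(-0.02), array([-93.5, -93.1, -93.6, -93.4]))
pal blue xm (np.float64(-91.8), np.float64(3.49), array([-92. , -91.8, -91.8]))
sA xm (np.float64(-92.7), np.float64(-1.06), array([-92.2, -92.8, -92.7, -92.8])) sA y+ (np.float64(-28.6), np.float64(0.35), array([-29.1, -28.7, -28.6, -28.6, -28.6]))
A_xm (np.float64(-13.2), np.float64(0.4), array([-13.6, -13.2, -13.2, -13.5, -13.2]))
A_ym (np.float64(28.5), np.float64(0.1), array([28.5, 28.4, 28.4, 28.6, 28.4, 28.5, 28.4, 28.7]))
A_yp (np.float64(56.8), np.float64(-12.37), array([64.9, 63. , 93.4, 51.3, 51.3, 51.5, 53.8, 59.8]))
A_xp (np.float64(75.6), np.float64(-56.27), array([73.6, 75.6, 76.8, 77.5, 21.2]))
top lid 0.0804 904
ym (
[... 210 characters left out ...]
loat64(-0.08), array([-94.3, -95. , -94.1, -94.6]))
pal blue xm (np.float64(-93.7), np.float64(67.92), array([-93.7]))
sA xm (np.float64(-93.7), np.float64(0.63), array([-93.5, -93.9, -93.9, -93.7, -93.1])) sA y+ (np.float64(-29.1), np.float64(1.03), array([-30.9, -29.1, -28.7, -29. , -29.3]))
A_xm (np.float64(0.1), np.float64(55.45), array([-14.9, -14.5, -14.9,   4.6,  14.1,  -4.4,  74.1,  35.8]))
A_ym (np.float64(28.9), np.float64(-0.38), array([29.5, 28.8, 29.2, 28.8, 28.9, 28.8, 28.7, 28.9]))
A_yp (np.float64(92.8), np.float64(22.49), array([73.7, 61.7, 63.3, 92.2, 94.3, 94.2, 93.4, 93.3]))
A_xp (np.float64(93.8), np.float64(0.15), array([93.7, 94.3, 93.5, 93.2, 94.3, 93.8, 92.8, 94.8]))
```

```bash
python3 -m inch '[{"jaw":0.0,"x":-0.0006,"y":0.0003,"z":0,"spin":0},{"jaw":0.0,"x":0,"y":0,"z":0.001,"spin":0},{"jaw":0.0,"x":0,"y":0,"z":0.0005,"spin":0},{"jaw":0.0,"x":0,"y":0,"z":0,"spin":0}]' 60
python3 -m inch '[{"jaw":0.03,"x":0,"y":0,"z":0,"spin":0},{"jaw":0.05,"x":0,"y":0,"z":0,"spin":0},{"jaw":0.05,"x":0,"y":0,"z":0,"spin":0},{"jaw":0.05,"x":0,"y":0,"z":0,"spin":0}]' 
python3 -m inch '[{"jaw":0.05,"x":0,"y":0,"z":-0.02,"spin":0},{"jaw":0.05,"x":0,"y":0,"z":-0.04,"spin":0},{"jaw":0.05,"x":0,"y":0,"z":-0.045,"spin":0},{"jaw":0.05,"x":0,"y":0.045,"z":-0.02,"spin":0},{"jaw":0.05,"x":0,"y":0.045,"z":0,"spin":0}]' 
python3 -m inch '[{"jaw":0.05,"x":0,"y":0.045,"z":0,"spin":0},{"jaw":0.05,"x":0,"y":0.045,"z":0,"spin":0},{"jaw":0.05,"x":0,"y":0.03,"z":0,"spin":0},{"jaw":0.05,"x":0,"y":0,"z":0,"spin":0},{"jaw":0.05,"x":0,"y":0,"z":0,"spin":0}]' 
python3 chk.py 11
python3 - <<'E'
from h import *
for c in ['top','wrist']:
    d=dict(np.load(c+'11.npz')); P=topal(cloud(d)); z=P[...,2]; f=d['frame'].astype(int); ok=d['range_z']>0
    from scipy.ndimage import label
    l,n=label((abs(z-.08)<.005)&ok&(abs(P[...,0])<.12)&(abs(P[...,1])<.12))
    for i in range(1,n+1):
        m=l==i
        if m.sum()>400:
            r=rect(P,m); print(c,m.sum(),np.median(z[m]).round(4),(r[0]*1000).round(1),r[1].round(1),round(r[2],2))
E
```

```text
time_s: 14.55
tcp_pos: [0.506, 0.2098, 0.1167]
tool_rot: [0.0, 0.038, 0.999, 0.0]
ft_force: [-2.7, -1.4, 3.8]
finger_gap: 0.0206
time_s: 14.95
tcp_pos: [0.5059, 0.2098, 0.1158]
tool_rot: [0.0, 0.038, 0.999, -0.0]
ft_force: [0.2, -0.3, -0.3]
finger_gap: 0.05
time_s: 15.45
tcp_pos: [0.5142, 0.3006, 0.2465]
tool_rot: [0.003, 0.039, 0.999, 0.003]
ft_force: [-0.3, -0.1, -1.2]
finger_gap: 0.0502
time_s: 15.95
tcp_pos: [0.5216, 0.4196, 0.2399]
tool_rot: [-0.0, 0.038, 0.999, -0.001]
ft_force: [-0.3, -0.8, 0.3]
finger_gap: 0.0497
[0.5219 0.4185 0.2411] [-0.3 -0.2 -0.3]
top 1334 0.0799 [39.5 60.3] [110.1  67.9] 179.72
top 1379 0.0802 [ 62.2 -39.6] [111.1  69. ] 90.3
top 1549 0.0803 [-39.6 -61.7] [110.   69.1] 179.93
top 1537 0.08 [-61.9  39.7] [111.4  68.7] 90.6
```

View pics/top11.png

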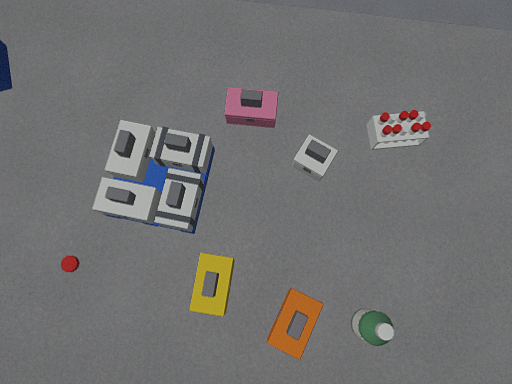

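View pics/wrist11.png

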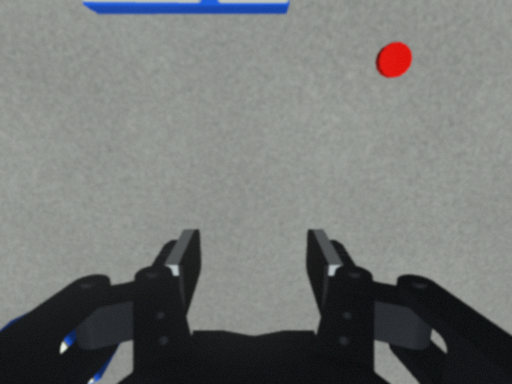

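The top view shows a pinwheel. Three cases are within 0.5 mm, and case A reads 1.7 mm inward in y. I'll take one wrist look from above before deciding whether to correct it.

```bash
python3 -m inch '[{"jaw":0.05,"x":-0.03,"y":-0.025,"z":-0.02,"spin":0},{"jaw":0.05,"x":-0.03,"y":-0.025,"z":-0.02,"spin":0},{"jaw":0.05,"x":0,"y":-0.025,"z":0,"spin":0},{"jaw":0.05,"x":0,"y":0,"z":0,"spin":0},{"jaw":0.05,"x":0,"y":0,"z":0,"spin":0}]' 
python3 chk.py 12
python3 - <<'E'
from h import *
from scipy.ndimage import label
for c in ['top','wrist']:
    d=dict(np.load(c+'12.npz')); P=topal(cloud(d)); z=P[...,2]; f=d['frame'].astype(int); ok=d['range_z']>0
    l,n=label((abs(z-.08)<.005)&ok&(abs(P[...,0])<.12)&(abs(P[...,1])<.12))
    for i in range(1,n+1):
        m=l==i
        if m.sum()>400:
            r=rect(P,m); print(c,m.sum(),np.median(z[m]).round(4),(r[0]*1000).round(1),r[1].round(1),round(r[2],2))
    b=(f[...,2]>110)&(f[...,0]<90)&(abs(z-.03)<.004)&ok&(P[...,1]>.08); q=P[b]; print('blue beyond y',len(q), (q[:,1].max()*1000) if len(q) else '')
    b=(f[...,2]>90)&(f[...,0]<90)&(z<.028)&(z>.003)&ok&(P[...,1]>.085)&(abs(P[...,0])<.1); q=P[b]
    if len(q)>30: print('side face y: left/right', np.median(q[q[:,0]>.02][:,1])*1000, np.median(q[q[:,0]<-.02][:,1])*1000)
    w=(f.min(2)>60)&(z<.075)&(z>.04)&ok&(P[...,1]>.08)&(P[...,1]<.11); q=P[w]
    if len(q)>30: print('case faces', np.median(q[(q[:,0]>.0)&(q[:,0]<.08)][:,1])*1000, np.median(q[(q[:,0]<-.04)&(q[:,0]>-.085)][:,1])*1000)
E
```

```text
time_s: 16.55
tcp_pos: [0.5761, 0.3385, 0.2817]
tool_rot: [0.0, 0.039, 0.999, 0.001]
ft_force: [-0.1, 0.1, -0.6]
finger_gap: 0.0502
[0.5756 0.3398 0.2809] [0.1 1.5 0.7]
top 1330 0.0799 [39.3 60.9] [110.3  67.3] 179.94
top 1391 0.0802 [ 62.4 -39.7] [110.9  69.4] 90.12
top 1557 0.0802 [-39.7 -62.3] [110.1  68.7] 0.12
top 1541 0.08 [-62.   39.2] [111.3  66.2] 90.09
blue beyond y 14 94.01348164840957
wrist 4782 0.0803 [-59.8  55.7] [77.4 67.9] 89.94
wrist 7190 0.0804 [42.  61.3] [110.4  67.7] 0.44
blue beyond y 181 95.66772477145419
case faces 94.14862300747433 94.48522400910815
```

View pics/wrist12.png

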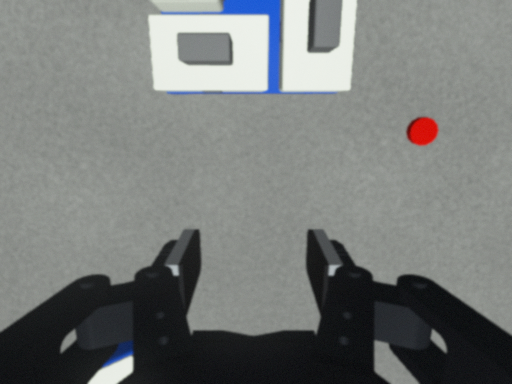

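Both case faces sit within about 1 mm of the pallet edge, so no correction is needed. The arm is clear and touching nothing.

```bash
python3 -c "
from cell import robot
print(robot.hand_in())"
```

```text
the job is handed in; nothing more can be done
None
```

I set the two long white cases on the pallet's two empty corners, one at place_1 and one at place_2, and handed the job in at about 17 s. They were lowered into place, not dropped, and the four cases now form the pinwheel. I left the short case and the coloured look-alikes alone.

- **Position:** the last top-camera check put both new cases within about 1 mm of target and within 0.2° of square. Both lid tops measured 80 mm up, so the cases stand flat on the deck.
- **Edges:** the wrist camera put the faces along the shared pallet edge (+y) within about 1 mm of it, at 94.1 and 94.5 mm against 95 mm. The case at place_1 sits about 1 mm inward there.
- **Disagreements:** the two cameras differed by 2–3 mm in absolute position throughout, so I judged the fit relative to the pallet and the strapped cases. An earlier top view put the place_1 case 1.7 mm inward; the final views did not confirm that, so I made no correction.
- **Forces:** the highest wrist force I saw was about 7 N. The fingertips touched the lid lightly during each grasp.

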